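# Gather the turntable's parts into the parts tray

## Robot

A 6-joint arm with a two-finger parallel gripper is mounted at the origin on the work surface. World frame = base frame: x ahead of the robot, y to its left, z up, the work surface at z = 0. Lengths are in mm, angles in rad, forces in N, time in s.
With the tool pointing down it reaches from about 375 to 750 mm from the base axis. Payload 9 kg.
Tool frame: the origin (TCP) lies where the fingers leave the gripper's body, on its centre line; the fingertips stand 73 mm ahead of it and the grasp point (between the pads) lies 54 mm ahead of it; z points along the fingers, y is the line along which they close (so a half turn about z gives the same grasp; the last joint's range is limited). The gripper opens to 85 mm and grips with 20 to 120 N. Pads are 22 mm wide; open, the fingers measure 114 mm over their backs; the gripper's body (76 mm by 85 mm) begins 54 mm behind the grasp point. The pads swing forward as they close: fully open they stand 13 mm farther back than shut.
Start: joints at [-0.218, 0.104, 0.097, 1.564, 0, 1.353], TCP at [600.024, 0.004, 303.931] pointing down, gripper open.
Joint ranges: [-2.99, 2.99], [-0.84, 1.86], [-1.1, 1.16], [-1.84, 2.11], [-1.51, 1.56], [-3.14, 3.14]. Speed limits (rad/s): [2.22, 2.22, 2.57, 3.14, 3.14, 3.14].

## Interface

Orientations are given as a 3x3 rotation matrix whose columns are the frame's x, y, z axes.
In Python, from bench import ctrl gives the robot as it stands.
- The arm moves only by the tool carry_out, never from a script. Its arguments are lists of equal length, an entry for each row: "dp": the shift along the tool's x, y, z in units of 0.2 m (1.0 is 0.2 m), a list of three; "angular": the turn, a rotation vector about the tool's x, y, z in units of 0.08 rad (1.0 is 0.08 rad), a list of three. A call has 1 to 10 rows; each row shifts and turns the commanded pose from where the row before left it, along the tool's axes as they then stand; what a row does not reach is not made up. A row lasts 1/8 s, in which the tool goes at most 62.5 mm and 10.7 degrees, less where a joint would pass 70% of its speed; a pose out of reach is approached as far as the arm can. A call with a number of a shift or a turn outside -1 to 1 is refused whole. A call with a gripper value outside its range is refused whole. "jaw" is the opening, from 0 (shut) to 1 (fully open), set as the call begins (left out, the last holds). The fingers move at their own pace and stop on an object; "force" is the grip in N (left out, the last holds). Time passes only in rows, so rows that do not move let the fingers close. It gives the time, the measured TCP pose, the force, the opening and the grip force at its end, in the units of the state.
- ctrl.read_state(): the state, without advancing time (a new reading comes with each control period).
- ctrl.camera(name): name is "scene" or "side" or "wrist"; returns a dict with "image" (384x512x3 uint8, red, green, blue), "depth" (384x512 float32, mm along the optical axis (not along the pixel's ray), 0 where there is no reading), "fovy" (degrees; the focal length in pixels is half the picture's height over the tangent of half this angle, whatever the lens; pixels are square), "cx", "cy" (the principal point, pixels), "distortion" ([k1, k2, p1, p2, k3] as OpenCV has them; the pictures are not rectified), "origin" and "attitude" of the camera in the world. Camera axes: x right, y down, z forward; pixel columns grow to the right and rows downward; lengths in mm; the calibration is good to about 2 mm. A picture is of the moment at which its call begins.
- ctrl.finish_job(): hands the job in; it is judged then, once.
Trained networks look in a picture, given as the dict that the camera call returned (one of the last four; its "shot" number tells which), for a name from the list of things; names that differ only in an ending like _2 or _b are one class to them, and where a whole thing is asked for, a point or a joint stands for the part that bears it (a point fixed in the world has none). Each returns a list of dicts, best first, with "confidence" (0 to 1); they miss things now and then, are a little off and sometimes report something else, mostly with a low value. They report only what shows in the picture. A call takes as long as a camera call. They do not tell look-alikes from the thing itself.
- ctrl.masks_of(picture, label): "mask" (384x512 bool, what is visible of it) and "point" ([row, column] in pixels, amid what is visible of it).
The state is a dict: "clock": time; "joints": joint angles; "dq": joint speeds; "tau": joint torques, N m; "tcp_pos": TCP position; "orientation": TCP orientation; "ft_force": force on the tool from outside, world axes, zero at the start; "moment": the same for the moment, N m; "finger_gap": finger opening in mm; "gripper_force": force on a finger pad.
Only numpy, scipy, OpenCV 4.12 (cv2) and the standard library are available. Lean on these libraries where they do the work, as an engineer would, in place of code of your own. Each camera call takes 0.05 s, during which the arm holds its last target. There are 200 camera calls.

## Task

Collect the three parts that came off the turntable into the red tray: set the round foot down in the largest white dish, the counterweight with the open bore in the middle-sized dish and the round knob in the smallest dish, each upright and flat on the dish's floor, without dropping them. The square foot, the weight with a stem on top and the bar-shaped knob belong to other machines: leave them standing where they are.

Things in the scene. Friction and masses are not known exactly. Their poses are not given: they have to be found in the camera images.
- round_foot: Round turntable foot: bare aluminium disc 56 mm in diameter (from 10 to 36 mm up) on a black rubber base 50 mm in diameter and 10 mm high; 36 mm high in all, about 0.12 kg; small dark screw hole in the top. Origin: centre of its underside, z up; it stands upright on the grey mat, whose top is 2 mm above the bench (z = 0.002).
- bored_weight: Tonearm counterweight: plain brass cylinder 44 mm in diameter, 40 mm high, standing on end, with an open bore 20 mm in diameter right through it along its axis, about 0.15 kg. Origin: centre of its underside, z up; it stands upright on the grey mat, whose top is 2 mm above the bench (z = 0.002).
- round_knob: Round black plastic control knob: body 28 mm in diameter (from 6 to 32 mm up) on a skirt 32 mm in diameter and 6 mm high; 32 mm high in all, about 0.025 kg; thin white line on top. Origin: centre of its underside, z up; it stands upright on the grey mat, whose top is 2 mm above the bench (z = 0.002).
- square_foot: Look-alike, to be left: square foot of the same aluminium and rubber, 52 x 52 mm, 36 mm high. Origin: centre of its underside, z up; it stands upright on the grey mat, whose top is 2 mm above the bench (z = 0.002).
- stem_weight: Look-alike, to be left: plain brass weight 44 mm in diameter, 26 mm high, without a bore and with a stem 14 mm in diameter and 14 mm high on top (40 mm in all). Origin: centre of its underside, z up; it stands upright on the grey mat, whose top is 2 mm above the bench (z = 0.002).
- bar_knob: Look-alike, to be left: bar-shaped black plastic knob, 46 mm long (its x), 18 mm wide (its y), 32 mm high. Origin: centre of its underside, z up; it stands upright on the grey mat, whose top is 2 mm above the bench (z = 0.002).
- tray: Shallow red plastic tray, 304 mm (its x) by 108 mm (its y), 16 mm high, walls and floor 5 mm thick, fixed on the mat. Origin: centre of its underside, z up. Three square dishes stand in it in a row along its x, centred at -97, 0 and +97 mm, their rims 19 mm above the tray's underside.
- large_dish: Largest of the three white square dishes: 86 x 86 mm outside, 80 x 80 mm inside, with 3 mm walls and floor, 14 mm high overall. Origin: centre of its underside, z up, x and y along its sides; inner floor 3 mm above the origin, rim 14 mm above it. Fixed in the red tray at one of its three places, which change from start to start.
- middle_dish: Middle-sized white square dish: 72 x 72 mm outside, 66 x 66 mm inside, with 3 mm walls and floor, 14 mm high overall. Origin: centre of its underside, z up, x and y along its sides; inner floor 3 mm above the origin, rim 14 mm above it. Fixed in the red tray at one of its three places, which change from start to start.
- small_dish: Smallest white square dish: 60 x 60 mm outside, 54 x 54 mm inside, with 3 mm walls and floor, 14 mm high overall. Origin: centre of its underside, z up, x and y along its sides; inner floor 3 mm above the origin, rim 14 mm above it. Fixed in the red tray at one of its three places, which change from start to start.
There are look-alikes about, which are no part of the job. Leave any green or turquoise look-alike of the bar_knob alone. Leave any blue or pink look-alike of the round_foot alone.

How it is judged (in metres and radians):
At the end, for the whole second after the job is handed in: Round foot in large, bored weight in middle, round knob in small dish: each on the dish floor (origin under 7 mm above and within 18 mm sideways of the dish's), upright within 0.12 rad, at rest, released; look-alikes within 20 mm of their start, upright within 0.2 rad, at rest (horizontal distance between round_foot and large_dish below 0.018 m and z of round_foot in the frame of large_dish between -0.001 and 0.007 m and angle between each of round_foot, bored_weight, round_knob's own z axis and vertical below 0.12 rad and linear speed of each of round_foot, bored_weight, round_knob, square_foot, stem_weight, bar_knob below 0.02 m/s and horizontal distance between bored_weight and middle_dish below 0.018 m and z of bored_weight in the frame of middle_dish between -0.001 and 0.007 m and horizontal distance between round_knob and small_dish below 0.018 m and z of round_knob in the frame of small_dish between -0.001 and 0.007 m and distance of each of square_foot, stem_weight, bar_knob from where it was at the start of the episode below 0.02 m and angle between each of square_foot, stem_weight, bar_knob's own z axis and vertical below 0.2 rad); the robot touches nothing.
It fails at once if a look-alike (square foot, stem weight or bar knob) is moved more than 20 mm or tipped (distance of any of square_foot, stem_weight, bar_knob from where it was at the start of the episode above 0.02 m or angle between any of square_foot, stem_weight, bar_knob's own z axis and vertical above 0.3 rad).
It fails at once if a part is let go more than about 4 cm above the bench instead of being set down ((height (world z) of round_foot above 0.05 m and contact force between each of the arm, the fingers and round_foot below 0.01 N) or (height (world z) of bored_weight above 0.05 m and contact force between each of the arm, the fingers and bored_weight below 0.01 N) or (height (world z) of round_knob above 0.05 m and contact force between each of the arm, the fingers and round_knob below 0.01 N)).
It also fails if it takes over 96 s, if anything falls off the work surface, if the arm or the gripper's body presses on something with over 40 N, if the wrist force passes 120 N, or if a joint passes its speed limit or range.

## Working session

There is one attempt and no reset: what is moved stays moved. The work goes in short steps, Python scripts to look and compute and a tool call to move; the robot and the scene stay as the last step left them, time stands still between calls to the robot, and variables do not carry over. Pictures are saved under pics/ and viewed, at most 14 in all, crops included, and the job is handed in when it is done.

Besides the shell and the picture viewer there is one more tool, called after "Call:" by a JSON object that holds its "op" and its "data". carry_out: Moves the arm, as the interface text tells. Shifts and turns lie within -1 to 1; 1 stands for 0.2 m of shift or 0.08 rad of turn. Its arguments: {"type":"object","properties":{"dp":{"type":"array"},"angular":{"type":"array"},"jaw":{"type":"number"},"force":{"type":"number"}},"required":["dp","angular"]}

```bash
mkdir -p pics; cat > h.py <<'E'
import numpy as np, cv2
from bench import ctrl
def K(p):
    f=192/np.tan(np.radians(p["fovy"])/2); return np.array([[f,0,p["cx"]],[0,f,p["cy"]],[0,0,1]])
def cloud(p,mask):
    r,c=np.where(mask&(p["depth"]>0)); 
    if len(r)==0: return np.zeros((0,3)),r,c
    u=cv2.undistortPoints(np.stack([c,r],1).astype(np.float64)[:,None],K(p),np.array(p["distortion"]))[:,0]
    z=p["depth"][r,c]; P=np.c_[u*z[:,None],z]
    return P@np.array(p["attitude"]).T+np.array(p["origin"]),r,c
def save(p,n): cv2.imwrite("pics/"+n,cv2.cvtColor(p["image"],cv2.COLOR_RGB2BGR))
E
cat > a.py <<'E'
from h import *
s=ctrl.read_state(); print(s["tcp_pos"],s["orientation"],s["clock"])
for cam in ["scene","wrist"]:
    p=ctrl.camera(cam); save(p,cam+"0.png"); print(cam,p["origin"])
    for l in ["round_foot","bored_weight","round_knob","square_foot","stem_weight","bar_knob","tray","large_dish","middle_dish","small_dish"]:
        for m in ctrl.masks_of(p,l):
            P,r,c=cloud(p,m["mask"])
            if len(P)<10: continue
            t=np.percentile(P[:,2],97); T=P[P[:,2]>t-5]
            rc=cv2.minAreaRect(T[:,:2].astype(np.float32))
            print(l,round(m["confidence"],2),np.round(m["point"]),len(P),"z",round(t),"top",np.round(rc[0]),np.round(rc[1]),round(rc[2]))
E
python3 a.py
```

```text
[5.99749629e+02 6.95923037e-02 3.03095395e+02] [[ 1.93936949e-05  9.99999076e-01 -1.35941079e-03]
 [ 9.99999950e-01 -1.89637234e-05  3.16304720e-04]
 [ 3.16278648e-04 -1.35941685e-03 -9.99999026e-01]] 0.0
scene [1223.48221475 -431.86980833  675.25780748]
round_foot 0.94 [259. 206.] 560 z 40 top [ 701. -288.] [52. 52.] 39
round_foot 0.59 [235. 177.] 468 z 40 top [ 593. -317.] [51. 54.] 72
round_foot 0.59 [272. 166.] 605 z 39 top [ 686. -377.] [54. 54.] 62
bored_weight 0.76 [215. 239.] 329 z 43 top [ 599. -160.] [41. 42.] 66
round_knob 0.69 [186. 216.] 160 z 35 top [ 449. -163.] [26. 28.] 61
square_foot 0.62 [175. 259.] 381 z 39 top [462. -21.] [53. 52.] 12
stem_weight 0.49 [203. 288.] 248 z 41 top [603.  -8.] [11. 18.] 58
bar_knob 0.7 [203. 138.] 153 z 35 top [ 414. -377.] [16. 44.] 55
bar_knob 0.7 [220. 146.] 224 z 36 top [ 495. -371.] [46. 17.] 48
bar_knob 0.64 [201. 175.] 167 z 35 top [ 458. -285.] [15. 43.] 36
tray 0.68 [173. 335.] 1129 z 19 top [529. 185.] [113. 305.] 90
tray 0.35 [201. 290.] 236 z 41 top [605.  -9.] [11. 14.] 58
large_dish 0.88 [149. 314.] 509 z 22 top [431. 186.] [93. 90.] 88
middle_dish 0.96 [187. 350.] 525 z 22 top [625. 182.] [73. 74.] 90
small_dish 0.7 [168. 326.] 342 z 22 top [528. 185.] [64. 64.] 89
wrist [599.11147117  70.95963839 373.43855128]
bored_weight 0.9 [272. 251.] 982 z 42 top [ 596. -158.] [42. 42.] 42
square_foot 0.75 [186. 149.] 1790 z 39 top [461. -19.] [53. 52.] 13
stem_weight 0.74 [172. 253.] 911 z 42 top [601.  -7.] [13. 13.] 90
tray 0.91 [ 51. 217.] 6781 z 19 top [526. 167.] [ 74. 305.] 89
large_dish 0.93 [ 29. 109.] 4186 z 21 top [429. 173.] [62. 88.] 89
middle_dish 0.66 [ 24. 271.] 3140 z 21 top [624. 173.] [72. 54.] 0
small_dish 0.97 [ 22. 193.] 2405 z 21 top [526. 178.] [47. 61.] 88
```

View pics/scene0.png

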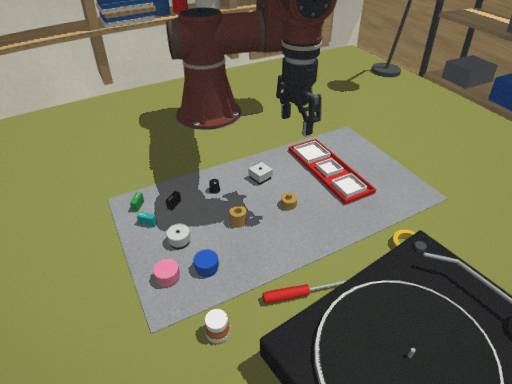

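View pics/wrist0.png

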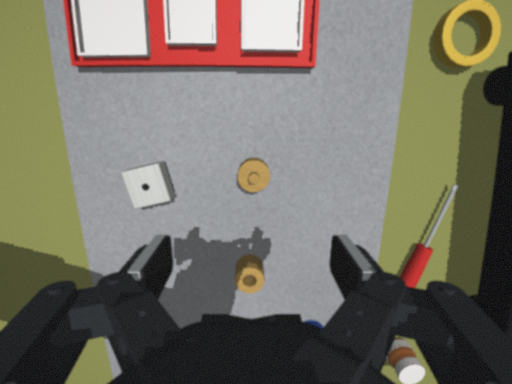

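The bare-aluminium round foot is at scene pixel (235,177); the pink one at (272,166) and the blue one at (259,206) are look-alikes. The bored weight is at (215,239) and the round knob at (186,216). The dishes run large, small, middle along x, and the wrist view agrees with this. I'll take the foot first.

Call:
{"op": "carry_out", "data": {"dp": [[-0.197,-0.0055,0.065],[-0.197,-0.0055,0.065],[-0.197,-0.0055,0.065],[-0.197,-0.0055,0.065],[-0.197,-0.0055,0.065],[-0.197,-0.0055,0.065],[-0.197,-0.0055,0.065],[-0.197,-0.0055,0.065],[0,0,0],[0,0,0]], "angular": [[0,0,0],[0,0,0],[0,0,0],[0,0,0],[0,0,0],[0,0,0],[0,0,0],[0,0,0],[0,0,0],[0,0,0]], "jaw": 1, "force": 40}}

```text
clock: 2.35
tcp_pos: [591.2, -314.8, 200.0]
orientation: [[0.0, 1.0, -0.0], [1.0, -0.0, 0.0], [0.0, -0.0, -1.0]]
ft_force: [-0.1, 0.7, 0.3]
finger_gap: 85.3
gripper_force: 0.0
```

```bash
sed -i 's/"scene","wrist"/"wrist"/; s/+"0.png"/+"1.png"/' a.py; python3 a.py
```

```text
[ 591.22908107 -314.80142756  200.02760713] [[ 1.09701589e-04  9.99999994e-01 -1.65894684e-05]
 [ 9.99999911e-01 -1.09694828e-04  4.07028968e-04]
 [ 4.07027146e-04 -1.66341186e-05 -9.99999917e-01]] 2.35
wrist [ 590.34593058 -243.86770663  269.58619241]
round_foot 0.7 [164. 372.] 3406 z 39 top [ 699. -288.] [54. 55.] 71
round_foot 0.68 [194. 252.] 2914 z 39 top [ 592. -316.] [54. 54.] 89
round_foot 0.61 [239. 332.] 1423 z 38 top [ 667. -343.] [ 55. 101.] 27
bored_weight 0.84 [ 18. 258.] 1681 z 43 top [ 596. -170.] [20. 42.] 90
round_knob 0.56 [20. 89.] 1727 z 35 top [ 448. -165.] [22. 29.] 88
bar_knob 0.89 [247.  81.] 1598 z 35 top [ 412. -376.] [19. 46.] 52
bar_knob 0.69 [160. 107.] 1719 z 35 top [ 454. -286.] [19. 46.] 38
bar_knob 0.57 [230. 172.] 330 z 34 top [ 519. -339.] [84. 18.] 48
large_dish 0.68 [157. 109.] 1655 z 35 top [ 454. -286.] [19. 46.] 38
```

Call:
{"op": "carry_out", "data": {"dp": [[-0.006,0.004,0.15],[0,0,0.15],[0,0,0.12],[0,0,0.09],[0,0,0.055],[0,0,0]], "angular": [[0,0,0],[0,0,0],[0,0,0],[0,0,0],[0,0,0],[0,0,0]]}}

```text
clock: 3.65
tcp_pos: [591.8, -316.2, 86.4]
orientation: [[0.0, 1.0, -0.001], [1.0, -0.0, 0.001], [0.001, -0.001, -1.0]]
ft_force: [0.4, 0.3, 0.2]
finger_gap: 85.7
gripper_force: 0.0
```

Call:
{"op": "carry_out", "data": {"dp": [[0,0,0],[0,0,0],[0,0,0],[0,0,0],[0,0,0],[0,0,0],[0,0,0],[0,0,0]], "angular": [[0,0,0],[0,0,0],[0,0,0],[0,0,0],[0,0,0],[0,0,0],[0,0,0],[0,0,0]], "jaw": 0}}

```text
clock: 4.65
tcp_pos: [592.7, -316.9, 88.4]
orientation: [[0.0, 1.0, 0.002], [1.0, 0.0, -0.001], [-0.001, 0.002, -1.0]]
ft_force: [-0.6, 0.5, 5.9]
finger_gap: 54.3
gripper_force: 42.8
```

Call:
{"op": "carry_out", "data": {"dp": [[0,0,-0.05],[0,0,-0.1],[0,0,-0.15],[0,0,-0.15],[0,0,-0.05],[0,0,0],[0,0,0]], "angular": [[0,0,0],[0,0,0],[0,0,0],[0,0,0],[0,0,0],[0,0,0],[0,0,0]]}}

```text
clock: 5.52
tcp_pos: [591.6, -316.0, 185.5]
orientation: [[0.0, 1.0, -0.001], [1.0, -0.0, 0.001], [0.001, -0.001, -1.0]]
ft_force: [-0.1, 0.1, -2.0]
finger_gap: 54.7
gripper_force: 42.4
```

Call:
{"op": "carry_out", "data": {"dp": [[0.13,0,0],[0.2,-0.09,0],[0.2,-0.09,0],[0.2,-0.09,0],[0.2,-0.09,0],[0.2,-0.09,0],[0.2,-0.09,0],[0.2,-0.09,0],[0.2,-0.08,0],[0.2,-0.06,0]], "angular": [[0,0,0],[0,0,0],[0,0,0],[0,0,0],[0,0,0],[0,0,0],[0,0,0],[0,0,0],[0,0,0],[0,0,0]]}}

```text
clock: 6.78
tcp_pos: [436.7, 70.8, 185.7]
orientation: [[0.0, 1.0, -0.001], [1.0, -0.0, 0.0], [0.0, -0.001, -1.0]]
ft_force: [0.7, -0.1, -0.9]
finger_gap: 54.7
gripper_force: 42.6
```

Call:
{"op": "carry_out", "data": {"dp": [[0.2,-0.04,0],[0.2,0,0],[0.1,0,0],[0.07,0,0],[0,0,0],[0,0,0]], "angular": [[0,0,0],[0,0,0],[0,0,0],[0,0,0],[0,0,0],[0,0,0]]}}

```text
clock: 7.52
tcp_pos: [430.0, 183.0, 186.6]
orientation: [[0.001, 1.0, -0.0], [1.0, -0.001, -0.0], [-0.0, -0.0, -1.0]]
ft_force: [0.4, 0.0, -0.7]
finger_gap: 54.5
gripper_force: 42.6
```

```bash
sed -i 's/"wrist"\]/"wrist","scene"]/; s/+"1.png"/+"2.png"/' a.py; python3 a.py
```

```text
[430.01693614 182.98780043 186.63302324] [[ 5.32369010e-04  9.99999769e-01 -4.22813385e-04]
 [ 9.99999805e-01 -5.32506466e-04 -3.25052378e-04]
 [-3.25277453e-04 -4.22640255e-04 -9.99999858e-01]] 7.525
wrist [429.18180407 253.96193739 256.11020484]
round_foot 0.85 [249. 252.] 9384 z 137 top [429. 184.] [55. 55.] 47
round_knob 0.23 [249. 251.] 9221 z 137 top [429. 183.] [56. 54.] 88
square_foot 0.31 [248. 248.] 9220 z 137 top [429. 184.] [55. 55.] 45
stem_weight 0.82 [359. 388.] 283 z 186 top [479. 172.] [1. 3.] 26
tray 0.74 [159. 379.] 14810 z 18 top [528. 185.] [109. 305.] 89
large_dish 0.74 [172. 249.] 5613 z 21 top [429. 194.] [70. 86.] 89
middle_dish 0.7 [191. 455.] 6091 z 21 top [624. 183.] [73. 75.] 90
small_dish 0.73 [190. 357.] 4484 z 21 top [527. 184.] [61. 62.] 89
scene [1223.48221475 -431.86980833  675.25780748]
round_foot 0.65 [261. 208.] 530 z 40 top [ 702. -289.] [51. 52.] 54
round_foot 0.47 [122. 312.] 214 z 139 top [425. 176.] [35. 56.] 50
bored_weight 0.69 [215. 237.] 331 z 43 top [ 598. -160.] [41. 41.] 62
round_knob 0.68 [185. 213.] 146 z 35 top [ 450. -163.] [26. 25.] 67
square_foot 0.87 [176. 259.] 369 z 40 top [463. -21.] [53. 50.] 14
stem_weight 0.71 [204. 289.] 245 z 42 top [605.  -9.] [11. 11.] 58
bar_knob 0.68 [204. 138.] 180 z 34 top [ 414. -378.] [18. 44.] 55
bar_knob 0.68 [218. 149.] 208 z 36 top [ 495. -369.] [41. 20.] 49
bar_knob 0.46 [203. 174.] 153 z 35 top [ 458. -284.] [16. 44.] 35
tray 0.66 [174. 336.] 971 z 19 top [532. 184.] [111. 303.] 90
large_dish 0.65 [150. 317.] 543 z 22 top [429. 188.] [93. 95.] 87
middle_dish 0.56 [185. 348.] 516 z 22 top [625. 183.] [75. 74.] 1
middle_dish 0.25 [152. 314.] 493 z 22 top [432. 187.] [90. 90.] 89
small_dish 0.86 [168. 327.] 343 z 22 top [528. 184.] [64. 62.] 87
```

Call:
{"op": "carry_out", "data": {"dp": [[0.01,0.003,0.1],[0,0,0.14],[0,0,0.1],[0,0,0.06],[0,0,0.025],[0,0,0],[0,0,0.01],[0,0,0.01],[0,0,0],[0,0,0]], "angular": [[0,0,0],[0,0,0],[0,0,0],[0,0,0],[0,0,0],[0,0,0],[0,0,0],[0,0,0],[0,0,0],[0,0,0]]}}

```text
clock: 9.88
tcp_pos: [430.7, 185.6, 98.0]
orientation: [[-0.0, 1.0, 0.0], [1.0, 0.0, -0.0], [-0.0, 0.0, -1.0]]
ft_force: [0.0, -0.2, -1.7]
finger_gap: 55.1
gripper_force: 42.6
```

Call:
{"op": "carry_out", "data": {"dp": [[0,0,0.005],[0,0,0.005],[0,0,0.004],[0,0,0],[0,0,0]], "angular": [[0,0,0],[0,0,0],[0,0,0],[0,0,0],[0,0,0]]}}

```text
clock: 10.5
tcp_pos: [430.7, 185.7, 96.3]
orientation: [[-0.0, 1.0, 0.0], [1.0, 0.0, -0.0], [-0.0, 0.0, -1.0]]
ft_force: [-7.3, 0.2, 12.6]
finger_gap: 54.6
gripper_force: 44.1
```

Call:
{"op": "carry_out", "data": {"dp": [[0,0,-0.003],[0,0,0],[0,0,0],[0,0,0],[0,0,0],[0,0,0]], "angular": [[0,0,0],[0,0,0],[0,0,0],[0,0,0],[0,0,0],[0,0,0]], "jaw": 1}}

```text
clock: 11.25
tcp_pos: [430.6, 185.6, 95.7]
orientation: [[0.0, 1.0, 0.0], [1.0, -0.0, -0.0], [-0.0, 0.0, -1.0]]
ft_force: [0.2, 0.3, 0.3]
finger_gap: 85.5
gripper_force: 0.0
```

Call:
{"op": "carry_out", "data": {"dp": [[0,0,-0.1],[0,0,-0.15],[0,0,-0.15],[0,0,-0.12],[0,0,0]], "angular": [[0,0,0],[0,0,0],[0,0,0],[0,0,0],[0,0,0]]}}

```text
clock: 11.88
tcp_pos: [431.7, 185.7, 201.5]
orientation: [[0.0, 1.0, 0.003], [1.0, -0.0, 0.0], [0.0, 0.003, -1.0]]
ft_force: [-0.2, -0.3, -0.6]
finger_gap: 85.7
gripper_force: 0.0
```

Call:
{"op": "carry_out", "data": {"dp": [[-0.1,0.05,0],[-0.2,0.1,0],[-0.22,0.1,0],[-0.22,0.1,0],[-0.22,0.1,0],[-0.22,0.1,0],[-0.22,0.1,0],[-0.22,0.1,0],[-0.1,0.08,0],[0,0,0]], "angular": [[0,0,0],[0,0,0],[0,0,0],[0,0,0],[0,0,0],[0,0,0],[0,0,0],[0,0,0],[0,0,0],[0,0,0]]}}

```text
clock: 13.12
tcp_pos: [596.6, -159.7, 197.8]
orientation: [[0.002, 1.0, -0.002], [1.0, -0.002, 0.001], [0.001, -0.002, -1.0]]
ft_force: [-0.3, -0.1, -0.8]
finger_gap: 85.4
gripper_force: 0.0
```

```bash
sed -i 's/"wrist","scene"\]/"wrist"]/; s/+"2.png"/+"3.png"/' a.py; python3 a.py
```

```text
[ 596.56862452 -159.70107851  197.82994226] [[ 1.89795839e-03  9.99996785e-01 -1.68179632e-03]
 [ 9.99997904e-01 -1.89666424e-03  7.70762924e-04]
 [ 7.67570643e-04 -1.68325567e-03 -9.99998289e-01]] 13.125
wrist [595.92577102 -88.79012607 267.39156404]
round_foot 0.59 [301. 329.] 641 z 38 top [ 656. -215.] [ 23. 164.] 20
bored_weight 0.73 [192. 257.] 1885 z 43 top [ 596. -157.] [42. 41.] 32
round_knob 0.72 [192. 106.] 1256 z 35 top [ 448. -162.] [27. 28.] 90
square_foot 0.91 [33. 85.] 5168 z 39 top [461. -20.] [53. 51.] 12
stem_weight 0.72 [ 19. 259.] 2160 z 42 top [602. -10.] [ 9. 14.] 90
bar_knob 0.77 [361. 100.] 1106 z 34 top [ 472. -273.] [257.  46.] 60
```

Call:
{"op": "carry_out", "data": {"dp": [[0.008,0,0.15],[0,0,0.15],[0,0,0.12],[0,0,0.09],[0,0,0.045],[0,0,0]], "angular": [[0,0,0],[0,0,0],[0,0,0],[0,0,0],[0,0,0],[0,0,0]]}}

```text
clock: 14.42
tcp_pos: [596.5, -156.7, 88.6]
orientation: [[0.0, 1.0, -0.0], [1.0, -0.0, 0.0], [0.0, -0.0, -1.0]]
ft_force: [-0.0, -0.0, 0.6]
finger_gap: 85.5
gripper_force: 0.0
```

Call:
{"op": "carry_out", "data": {"dp": [[0,0,0],[0,0,0],[0,0,0],[0,0,0],[0,0,0],[0,0,0],[0,0,0],[0,0,0]], "angular": [[0,0,0],[0,0,0],[0,0,0],[0,0,0],[0,0,0],[0,0,0],[0,0,0],[0,0,0]], "jaw": 0}}

```text
clock: 15.42
tcp_pos: [597.2, -157.1, 89.8]
orientation: [[-0.0, 1.0, 0.002], [1.0, 0.0, -0.001], [-0.001, 0.002, -1.0]]
ft_force: [-0.1, -0.1, 5.5]
finger_gap: 41.9
gripper_force: 41.4
```

Call:
{"op": "carry_out", "data": {"dp": [[0,0,-0.05],[0,0,-0.1],[0,0,-0.15],[0,0,-0.15],[0,0,-0.05],[0,0,0],[0,0,0]], "angular": [[0,0,0],[0,0,0],[0,0,0],[0,0,0],[0,0,0],[0,0,0],[0,0,0]]}}

```text
clock: 16.3
tcp_pos: [596.1, -156.5, 187.4]
orientation: [[0.0, 1.0, -0.002], [1.0, -0.0, 0.001], [0.001, -0.002, -1.0]]
ft_force: [-0.2, -0.3, -1.5]
finger_gap: 42.0
gripper_force: 40.9
```

Call:
{"op": "carry_out", "data": {"dp": [[0.1,0.02,0],[0.2,0.02,0],[0.2,0.02,0],[0.2,0.02,0],[0.2,0.02,0],[0.2,0.02,0],[0.2,0.02,0],[0.2,0,0],[0.15,0,0],[0.05,0,0]], "angular": [[0,0,0],[0,0,0],[0,0,0],[0,0,0],[0,0,0],[0,0,0],[0,0,0],[0,0,0],[0,0,0],[0,0,0]]}}

```text
clock: 17.55
tcp_pos: [623.6, 185.8, 187.7]
orientation: [[-0.003, 1.0, -0.002], [1.0, 0.003, 0.0], [0.0, -0.002, -1.0]]
ft_force: [-0.3, 0.4, -1.8]
finger_gap: 42.1
gripper_force: 40.9
```

Call:
{"op": "carry_out", "data": {"dp": [[0,0,0],[0,0,0.1],[0,0,0.14],[0,0,0.1],[0,0,0.06],[0,0,0.03],[0,0,0.005],[0,0,0],[0,0,0]], "angular": [[0,0,0],[0,0,0],[0,0,0],[0,0,0],[0,0,0],[0,0,0],[0,0,0],[0,0,0],[0,0,0]]}}

```text
clock: 18.68
tcp_pos: [625.1, 183.3, 102.5]
orientation: [[-0.0, 1.0, 0.001], [1.0, 0.0, 0.0], [0.0, 0.001, -1.0]]
ft_force: [0.6, -0.9, -1.5]
finger_gap: 41.8
gripper_force: 40.9
```

Call:
{"op": "carry_out", "data": {"dp": [[0,0,0.008],[0,0,0.005],[0,0,0.005],[0,0,0.004],[0,0,0],[0,0,0]], "angular": [[0,0,0],[0,0,0],[0,0,0],[0,0,0],[0,0,0],[0,0,0]]}}

```text
clock: 19.42
tcp_pos: [624.6, 183.2, 97.8]
orientation: [[-0.0, 1.0, 0.0], [1.0, 0.0, -0.0], [-0.0, 0.0, -1.0]]
ft_force: [-3.9, -1.0, 5.9]
finger_gap: 42.0
gripper_force: 41.5
```

Call:
{"op": "carry_out", "data": {"dp": [[0,0,-0.002],[0,0,0],[0,0,0],[0,0,0],[0,0,0],[0,0,0]], "angular": [[0,0,0],[0,0,0],[0,0,0],[0,0,0],[0,0,0],[0,0,0]], "jaw": 1}}

```text
clock: 20.18
tcp_pos: [624.6, 183.2, 97.7]
orientation: [[0.0, 1.0, 0.0], [1.0, -0.0, -0.0], [-0.0, 0.0, -1.0]]
ft_force: [-0.1, -0.1, 0.4]
finger_gap: 85.3
gripper_force: 0.0
```

Call:
{"op": "carry_out", "data": {"dp": [[0,0,-0.1],[0,0,-0.15],[0,0,-0.15],[0,0,-0.12],[0,0,0]], "angular": [[0,0,0],[0,0,0],[0,0,0],[0,0,0],[0,0,0]]}}

```text
clock: 20.8
tcp_pos: [626.0, 183.4, 205.7]
orientation: [[-0.0, 1.0, 0.006], [1.0, 0.0, 0.0], [0.0, 0.006, -1.0]]
ft_force: [-0.6, 0.4, 0.3]
finger_gap: 85.5
gripper_force: 0.0
```

Call:
{"op": "carry_out", "data": {"dp": [[-0.15,-0.085,0],[-0.2,-0.1,0],[-0.2,-0.1,0],[-0.2,-0.1,0],[-0.2,-0.1,0],[-0.2,-0.1,0],[-0.2,-0.1,0],[-0.2,-0.1,0],[-0.13,-0.07,0],[-0.05,-0.03,0]], "angular": [[0,0,0],[0,0,0],[0,0,0],[0,0,0],[0,0,0],[0,0,0],[0,0,0],[0,0,0],[0,0,0],[0,0,0]]}}

```text
clock: 22.05
tcp_pos: [446.8, -163.8, 201.4]
orientation: [[0.002, 1.0, -0.0], [1.0, -0.002, 0.0], [0.0, -0.0, -1.0]]
ft_force: [0.3, 0.0, -0.2]
finger_gap: 85.6
gripper_force: 0.0
```

```bash
sed -i 's/"wrist"\]/"wrist","scene"]/; s/+"3.png"/+"4.png"/' a.py; python3 a.py | grep -v tray
```

```text
[ 446.84246233 -163.80685787  201.42523729] [[ 1.95232643e-03  9.99998067e-01 -2.33822724e-04]
 [ 9.99998084e-01 -1.95229269e-03  1.44448152e-04]
 [ 1.43991382e-04 -2.34104286e-04 -9.99999962e-01]] 22.05
wrist [446.0899069  -92.86657182 270.95381314]
round_foot 0.97 [291. 484.] 1892 z 38 top [ 628. -217.] [ 37. 256.] 51
round_foot 0.6 [363. 426.] 125 z 204 top [ 507. -176.] [1. 3.] 42
round_knob 0.7 [185. 255.] 930 z 35 top [ 448. -162.] [27. 26.] 90
round_knob 0.46 [ 32. 268.] 3867 z 39 top [462. -24.] [52. 44.] 12
square_foot 0.8 [ 28. 269.] 3891 z 39 top [462. -24.] [53. 44.] 12
stem_weight 0.56 [ 18. 431.] 2433 z 42 top [602. -10.] [10. 15.] 84
bar_knob 0.72 [294. 257.] 1105 z 34 top [ 445. -229.] [ 36. 147.] 8
large_dish 0.3 [ 19. 432.] 2423 z 42 top [602. -10.] [10. 15.] 84
scene [1223.48221475 -431.86980833  675.25780748]
round_foot 0.77 [147. 314.] 263 z 48 top [432. 185.] [51. 54.] 54
round_foot 0.63 [271. 166.] 590 z 39 top [ 686. -375.] [52. 55.] 72
round_foot 0.57 [260. 208.] 539 z 40 top [ 702. -289.] [53. 53.] 40
round_foot 0.33 [176. 334.] 815 z 19 top [529. 183.] [110. 303.] 89
bored_weight 0.79 [179. 349.] 241 z 51 top [624. 179.] [37. 41.] 50
round_knob 0.74 [201. 290.] 236 z 41 top [605.  -8.] [10. 13.] 5
round_knob 0.37 [201. 172.] 192 z 35 top [ 457. -285.] [19. 44.] 33
square_foot 0.72 [175. 259.] 353 z 40 top [463. -22.] [53. 50.] 12
stem_weight 0.6 [203. 286.] 266 z 41 top [604.  -8.] [11. 13.] 19
bar_knob 0.7 [200. 174.] 218 z 35 top [ 456. -285.] [19. 46.] 36
bar_knob 0.57 [221. 147.] 207 z 35 top [ 495. -369.] [43. 18.] 52
bar_knob 0.54 [202. 138.] 167 z 35 top [ 415. -378.] [19. 43.] 57
large_dish 0.5 [155. 315.] 260 z 21 top [432. 185.] [89. 89.] 88
middle_dish 0.66 [174. 261.] 372 z 40 top [463. -20.] [53. 53.] 13
middle_dish 0.65 [190. 348.] 293 z 21 top [625. 182.] [74. 72.] 0
small_dish 0.69 [169. 326.] 336 z 22 top [529. 185.] [64. 64.] 88
```

Call:
{"op": "carry_out", "data": {"dp": [[0.006,0.005,0.15],[0,0,0.15],[0,0,0.13],[0,0,0.09],[0,0,0.05],[0,0,0]], "angular": [[0,0,0],[0,0,0],[0,0,0],[0,0,0],[0,0,0],[0,0,0]], "force": 30}}

```text
clock: 23.9
tcp_pos: [448.5, -161.5, 87.5]
orientation: [[0.0, 1.0, -0.0], [1.0, -0.0, 0.0], [0.0, -0.0, -1.0]]
ft_force: [0.0, -0.5, 1.1]
finger_gap: 85.3
gripper_force: 0.0
```

Call:
{"op": "carry_out", "data": {"dp": [[0,0,0],[0,0,0],[0,0,0],[0,0,0],[0,0,0],[0,0,0],[0,0,0],[0,0,0],[0,0,0],[0,0,0]], "angular": [[0,0,0],[0,0,0],[0,0,0],[0,0,0],[0,0,0],[0,0,0],[0,0,0],[0,0,0],[0,0,0],[0,0,0]], "jaw": 0}}

```text
clock: 25.15
tcp_pos: [448.9, -161.8, 88.3]
orientation: [[-0.0, 1.0, 0.001], [1.0, 0.0, -0.001], [-0.001, 0.001, -1.0]]
ft_force: [-1.4, 0.7, 5.3]
finger_gap: 26.6
gripper_force: 29.5
```

Call:
{"op": "carry_out", "data": {"dp": [[0,0,-0.05],[0,0,-0.1],[0,0,-0.15],[0,0,-0.15],[0,0,-0.05],[0,0,0],[0,0,0]], "angular": [[0,0,0],[0,0,0],[0,0,0],[0,0,0],[0,0,0],[0,0,0],[0,0,0]]}}

```text
clock: 26.02
tcp_pos: [448.1, -161.3, 186.4]
orientation: [[0.0, 1.0, -0.001], [1.0, -0.0, 0.001], [0.001, -0.001, -1.0]]
ft_force: [0.1, 0.8, -0.1]
finger_gap: 27.0
gripper_force: 29.6
```

Call:
{"op": "carry_out", "data": {"dp": [[0.127,0.02,0],[0.2,0.05,0],[0.2,0.05,0],[0.2,0.05,0],[0.2,0.05,0],[0.2,0.05,0],[0.2,0.05,0],[0.2,0.05,0],[0.15,0.03,0],[0.05,0,0]], "angular": [[0,0,0],[0,0,0],[0,0,0],[0,0,0],[0,0,0],[0,0,0],[0,0,0],[0,0,0],[0,0,0],[0,0,0]]}}

```text
clock: 27.28
tcp_pos: [528.0, 185.1, 186.2]
orientation: [[-0.002, 1.0, -0.002], [1.0, 0.002, -0.0], [-0.0, -0.002, -1.0]]
ft_force: [0.4, -0.3, 0.6]
finger_gap: 26.8
gripper_force: 29.6
```

Call:
{"op": "carry_out", "data": {"dp": [[0,0,0],[0,0,0.1],[0,0,0.14],[0,0,0.1],[0,0,0.06],[0,0,0.025],[0,0,0.005],[0,0,0],[0,0,0]], "angular": [[0,0,0],[0,0,0],[0,0,0],[0,0,0],[0,0,0],[0,0,0],[0,0,0],[0,0,0],[0,0,0]]}}

```text
clock: 28.4
tcp_pos: [529.0, 183.9, 102.4]
orientation: [[-0.0, 1.0, 0.001], [1.0, 0.0, 0.0], [0.0, 0.001, -1.0]]
ft_force: [-0.3, -1.3, -0.3]
finger_gap: 27.1
gripper_force: 29.6
```

```bash
sed -i 's/"wrist","scene"\]/"wrist"]/; s/+"4.png"/+"5.png"/' a.py; python3 a.py | grep -E "dish|knob"
```

```text
round_knob 0.61 [245. 254.] 2938 z 49 top [528. 184.] [27. 27.] 64
round_knob 0.21 [199. 382.] 6262 z 21 top [624. 184.] [72. 74.] 90
bar_knob 0.56 [171. 275.] 26854 z 18 top [527. 185.] [109. 306.] 89
large_dish 0.7 [187. 120.] 8095 z 21 top [435. 187.] [99. 86.] 0
middle_dish 0.82 [199. 382.] 6228 z 21 top [624. 184.] [72. 74.] 90
small_dish 0.79 [202. 249.] 4206 z 21 top [527. 185.] [60. 60.] 89
```

Knob top is at about 48–49 mm and should end near 42–43, so it has about 6 mm still to go.

Call:
{"op": "carry_out", "data": {"dp": [[0,0,0.01],[0,0,0.007],[0,0,0.005],[0,0,0.005],[0,0,0.003],[0,0,0],[0,0,0]], "angular": [[0,0,0],[0,0,0],[0,0,0],[0,0,0],[0,0,0],[0,0,0],[0,0,0]]}}

```text
clock: 29.82
tcp_pos: [528.7, 183.8, 96.3]
orientation: [[-0.0, 1.0, 0.0], [1.0, 0.0, -0.0], [-0.0, 0.0, -1.0]]
ft_force: [-2.5, -1.0, 6.0]
finger_gap: 26.6
gripper_force: 30.2
```

Call:
{"op": "carry_out", "data": {"dp": [[0,0,-0.002],[0,0,0],[0,0,0],[0,0,0],[0,0,0],[0,0,0],[0,0,0],[0,0,0]], "angular": [[0,0,0],[0,0,0],[0,0,0],[0,0,0],[0,0,0],[0,0,0],[0,0,0],[0,0,0]], "jaw": 0.9}}

```text
clock: 30.82
tcp_pos: [528.6, 183.8, 96.1]
orientation: [[-0.0, 1.0, 0.0], [1.0, 0.0, 0.0], [0.0, 0.0, -1.0]]
ft_force: [-0.1, 0.1, -0.2]
finger_gap: 77.3
gripper_force: 0.0
```

Call:
{"op": "carry_out", "data": {"dp": [[0,0,-0.1],[0,0,-0.15],[0,0,-0.2],[0,0,-0.2],[0,0,-0.2],[0,0,-0.1],[0,0,0],[0,0,0]], "angular": [[0,0,0],[0,0,0],[0,0,0],[0,0,0],[0,0,0],[0,0,0],[0,0,0],[0,0,0]]}}

```text
clock: 31.82
tcp_pos: [528.2, 183.7, 284.5]
orientation: [[0.0, 1.0, -0.002], [1.0, -0.0, -0.0], [-0.0, -0.002, -1.0]]
ft_force: [-1.0, 0.3, -0.6]
finger_gap: 76.9
gripper_force: 0.0
```

```bash
sed -i 's/"wrist"\]/"wrist","scene"]/; s/+"5.png"/+"6.png"/' a.py; python3 a.py | grep -v tray; python3 -c "
import cv2,numpy as np
cv2.imwrite('pics/end.png',cv2.resize(np.hstack([cv2.imread('pics/wrist6.png'),cv2.imread('pics/scene6.png')]),(800,300)))"
```

```text
[528.15567653 183.74920664 284.51469113] [[ 4.28494413e-05  9.99997864e-01 -2.06643312e-03]
 [ 9.99999973e-01 -4.33248006e-05 -2.29994331e-04]
 [-2.30083367e-04 -2.06642321e-03 -9.99997838e-01]] 31.825
wrist [527.41074279 254.71857987 354.01117059]
round_foot 0.76 [169. 172.] 1859 z 47 top [430. 186.] [54. 54.] 41
bored_weight 0.98 [174. 333.] 1282 z 50 top [622. 182.] [42. 42.] 48
round_knob 0.91 [172. 256.] 510 z 43 top [526. 184.] [26. 26.] 1
square_foot 0.65 [306. 203.] 1227 z 39 top [472.  81.] [237.  58.] 82
stem_weight 0.77 [295. 303.] 874 z 42 top [602.  -7.] [13. 13.] 35
large_dish 0.97 [154. 188.] 2583 z 22 top [429. 186.] [86. 87.] 89
middle_dish 0.83 [157. 319.] 1851 z 21 top [624. 184.] [72. 74.] 90
small_dish 0.91 [160. 252.] 1729 z 21 top [526. 184.] [60. 60.] 90
small_dish 0.66 [172. 171.] 1879 z 47 top [430. 186.] [54. 55.] 42
small_dish 0.39 [162. 272.] 9158 z 18 top [527. 185.] [109. 305.] 89
scene [1223.48221475 -431.86980833  675.25780748]
round_foot 0.71 [258. 207.] 581 z 40 top [ 701. -288.] [52. 54.] 68
round_foot 0.62 [270. 170.] 622 z 39 top [ 685. -376.] [5
[... 304 characters left out ...]
001 z 19 top [529. 185.] [113. 306.] 89
square_foot 0.61 [174. 262.] 384 z 40 top [462. -21.] [54. 51.] 15
stem_weight 0.8 [203. 289.] 222 z 42 top [606. -10.] [11. 11.] 59
stem_weight 0.3 [148. 313.] 281 z 48 top [432. 185.] [51. 55.] 70
bar_knob 0.58 [201. 139.] 170 z 35 top [ 415. -378.] [17. 46.] 56
bar_knob 0.54 [202. 173.] 195 z 35 top [ 457. -285.] [20. 46.] 34
bar_knob 0.51 [220. 147.] 222 z 35 top [ 494. -370.] [44. 19.] 49
large_dish 0.81 [156. 309.] 255 z 22 top [434. 184.] [91. 89.] 82
middle_dish 0.83 [189. 353.] 305 z 22 top [626. 183.] [73. 73.] 0
middle_dish 0.24 [148. 312.] 249 z 48 top [431. 183.] [47. 55.] 68
small_dish 0.53 [173. 327.] 192 z 22 top [529. 185.] [60. 65.] 1
```

View pics/end.png

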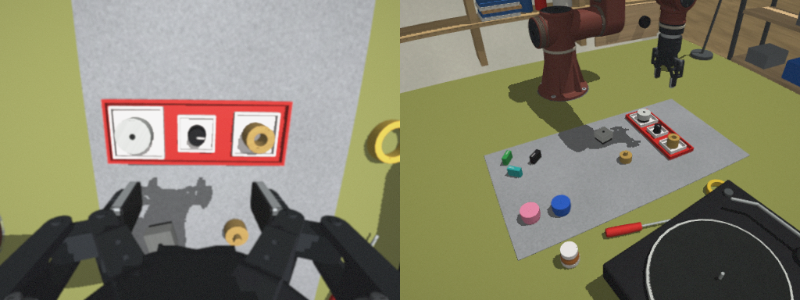

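The picture shows all three parts upright and centred in their dishes: foot at (133,136), knob at (196,134) and bored weight at (259,138). The look-alikes haven't moved, so I'm handing in.

```bash
python3 -c "
from bench import ctrl
print(ctrl.finish_job())"
```

```text
the job is handed in; nothing more can be done
None
```

The round foot is in the large dish, the bored weight in the middle dish and the round knob in the small dish; the last pictures show all three upright on the dish floors and the look-alikes unmoved, and the job is handed in at about 32 s (no verdict came back).

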